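# Clamp a gel cassette to the set pressure

## Task

Lift the white gel cassette off the blue draining stand and hook its bent lip over the rim of the clear trough on the clamping tank, so that it hangs inside upright and square to the wall. Then turn the black knob clockwise until the dial's black needle points at the red marker, so that the sprung orange pad holds the cassette against the wall. Never drive the needle past the end of the dial's scale, leave the jar, dropper bottle and petri dish alone, and let go of everything.

Things in the scene. Friction and masses are not known exactly. Their poses are not given: they have to be found in the camera images.
- tank: Clamping tank, fixed to the bench. Origin under it at bench height; x runs from the clear trough (towards the robot) to the white gear housing, z up. Rim wall for the lip: clear with a blue rim, x -66 to -60 mm, y -62 to 62, top z = 85. Trough inside: x -60 to 0, y -56 to 56, floor at 6, side walls 66 high. Housing: x 0 to 178, y -62 to 62, top at 85.
- presser_back (a point): middle of the dark steel backing plate of the sprung presser in the trough, at tank x = -32 mm minus 6 mm per rad of the knob while relaxed. In front of it (towards the rim wall) sits an orange pad, 70 wide, z 14 to 58 mm, whose front face is 6 to 10 mm ahead of this point: it is screwed out differently each time, so where it meets the cassette must be found from the needle or by feel
- tank_rim (a point): middle of the top of the tank's rim wall (tank frame -63, 0, 85 mm)
- knob_grip (a point): on the vertical axis of the black round knob (tank frame x 45, y 0), at the height to grip: knob 40 mm diameter, 32 tall, from 99 to 131 mm above the bench; this point is at 119. Apart from the hung cassette's tab nothing within 110 mm of its axis is higher than 96 mm
- knob (a joint): turn of the knob in rad, 0 to 5.6, grows clockwise seen from above, stays where it is left (friction about 0.13 N m). Each rad drives the spring's rear end 6 mm towards the rim wall. Starts at 0 to 0.6; with the cassette hung about 2.4 to 4.5 rad more are needed, so the knob must be regrasped
- dial (a point): centre of the white round dial, 70 mm diameter, on top of the tank's housing, 90 mm above the bench; at tank x = 135 mm, y = 0 with the knob at 0; it rides on the spring's carriage, 6 mm towards the knob per rad of knob. Scale ticks from 0 to 1.6 rad, clockwise from the tank's +y side
- needle (a joint): angle of the dial's black needle in rad, clockwise from the tank's +y side. It shows how far the sprung presser is pushed back: 0 = relaxed, 1 rad = 8.3 mm (spring 1 N/mm). It stays at 0 until its pad meets the cassette, then turns about 0.72 rad per rad of knob; the scale ends at 1.6
- set_mark (a joint): angle of the red marker on the dial's edge, measured like the needle (0.75 to 1.25); it is set beforehand and cannot be moved by touch
- needle_tip (a point): tip of the black needle, 28 mm from the dial's centre; x axis along the needle, outward
- mark_tip (a point): the red marker (11 x 5 mm), 32 mm from the dial's centre; x axis outward from the centre
- stand: blue draining stand, fixed to the bench, 110 x 130 mm; origin under its middle; one upright wall 6 mm thick at x = -6 to 0 mm, 100 wide, top at z = 85, over which the cassette hangs at the start
- cassette: white gel cassette, about 0.1 kg. Origin at the underside of its top bridge, on the middle of the plate face that lies against a wall; z up, x away from the wall. Plate: x 0 to 6 mm, 70 wide (y), down to z = -62. Bridge: z 0 to 5, x -16 to 6. Lip: x -16 to -12, 60 wide, down to z = -15: a 12 mm gap, open downward, between lip and plate
- cassette_grip (a point): centre of the cassette's green grip tab: 12 mm thick (cassette x), 30 wide (y), 35 tall; it lies 22 mm above the cassette's origin and 3 mm to its +x; the tab rises from 5 to 39 mm above the origin
- cassette_mid (a point): middle of the cassette plate, 30 mm below its origin, 3 mm to its +x
- specimen_jar: white screw-lid specimen jar, 53 mm diameter, 62 tall, bystander
- stain_dropper: small white dropper bottle with blue cap, 31 mm diameter, 56 tall, bystander
- petri_dish: petri dish with pink content, 55 mm diameter, 14 tall, bystander
Things that resemble listed ones, but are neither listed nor needed, are in the scene too. Several things have the shape of the cassette; the one meant has the colours described above.

How it is judged:
By the outcome, as a careful person would: the job done as asked, in the order asked, and still so for the second after the job is handed in, with the robot touching nothing.
It also fails if it takes over 67 s, if anything falls off the work surface, if the arm or the gripper's body presses on something with over 40 N, if the wrist force passes 120 N, or if a joint passes its speed limit or range.

## Robot

A 6-joint arm with a two-finger parallel gripper is mounted at the origin on the work surface; the furniture and walls round the work are solid. World frame = base frame: x ahead of the robot, y to its left, z up, the work surface at z = 0. Lengths are in m, angles in degrees, forces in N, time in s.
With the tool pointing down it reaches from about 0.275 to 0.825 m from the base axis. Payload 4.9 kg.
Tool frame: the origin (TCP) lies between the finger pads; the fingertips stand tip_reach ahead of it and the grasp point (between the pads) lies 6 mm ahead of it (tip_reach is the distance from the TCP to the fingertips, in m); z points along the fingers, y is the direction in which the jaws open and shut (so a half turn about z gives the same grasp; the last joint's range is limited). The gripper opens to 85 mm and grips with 20 to 120 N. Pads are 22 mm wide; open, the fingers measure 114 mm over their backs; the gripper's body (76 mm by 85 mm) begins 54 mm behind the grasp point. The pads swing forward as they close: fully open they stand 13 mm farther back than shut.
Start: joints at [66.624, 18.69, -11.035, 60.275, 0, 82.311], TCP at [0.149, 0.53, 0.256] pointing down, gripper open.
Joint ranges: [-152.03, 152.03], [-55.5, 102.48], [-74.3, 77.21], [-110.64, 120.58], [-84.22, 78.4], [-180, 180]. Speed limits (degrees/s): [147.25, 147.25, 180, 180, 180, 180].

## Interface

Orientations are given as a 3x3 rotation matrix whose columns are the frame's x, y, z axes.
In Python, from plant import * gives the robot as it stands. The module is installed in compiled form; this text tells all that it offers.
- The arm moves only by the tool arm_command, never from a script. Its arguments are lists of equal length, an entry for each row: "delta_pos": the shift along the tool's x, y, z in units of 50 mm (1.0 is 50 mm), a list of three; "delta_rot": the turn, a rotation vector about the tool's x, y, z in units of 8 degrees (1.0 is 8 degrees), a list of three; "jaw": the closure, from -1 (fully open) to 1 (shut). In form: {"delta_pos": [[tx, ty, tz], ...], "delta_rot": [[wx, wy, wz], ...], "jaw": [jaw, ...]}. A call has 1 to 20 rows; each row shifts and turns the commanded pose from where the row before left it, along the tool's axes as they then stand; what a row does not reach is not made up. A row lasts 1/10 s, in which the tool goes at most 50 mm and 8.59 degrees, less where a joint would pass 70% of its speed; a pose out of reach is approached as far as the arm can. A call is refused whole if a number of a shift passes 1 or a number of a turn 1, either way. A call with a gripper value outside its range is refused whole. The fingers move at their own pace and stop on an object; the grip force is fixed at half the most. Time passes only in rows, so rows that do not move let the fingers close. It gives the time, the measured TCP pose, the force and the opening at its end, in the units of the state.
- get_obs(): the state, without advancing time (a new reading comes with each control period).
- get_image(name): name is "side" or "top"; returns (picture, depth): 400x640x3 uint8, red, green, blue; 400x640 float32, m along the optical axis (not along the pixel's ray), 0 where there is no reading.
- camera_model(name): a dict with "mtx" (3x3 intrinsics, pixels), "origin" and "rotation" of the camera in the world. Camera axes: x right, y down, z forward; pixel columns grow to the right and rows downward; lengths in m; the calibration is good to about 2 mm. A picture is of the moment at which its call begins. camera_model takes no time and is no camera call.
- close_job(): hands the job in, once; it reports no verdict.
Trained networks look in the newest picture that a camera, given by its name, has taken for a name from the list of things; names that differ only in an ending like _2 or _b are one class to them, and where a whole thing is asked for, a point or a joint stands for the part that bears it (a point fixed in the world has none). Each returns a list of dicts, best first, with "p" (0 to 1); they miss things now and then, are a little off and sometimes report something else, mostly with a low value. They report only what shows in the picture. A call takes as long as a camera call. They do not tell look-alikes from the thing itself.
- silhouettes(camera, name): "pixels" (400x640 bool, what is visible of it) and "xy" ([column, row] in pixels, amid what is visible of it).
The state is a dict: "t": time; "joints": joint angles; "qd": joint speeds; "joint_efforts": joint torques, N m; "position": TCP position; "eef_rot": TCP orientation; "contact_force": force on the tool from outside, world axes, zero at the start; "torque": the same for the moment, N m; "finger_gap": finger opening in m.
Only numpy, scipy, OpenCV 4.12 (cv2) and the standard library are available. Lean on these libraries where they do the work, as an engineer would, in place of code of your own. Each camera call takes 0.05 s, during which the arm holds its last target.

## Working session

There is one attempt and no reset: what is moved stays moved. The work goes in short steps, Python scripts to look and compute and a tool call to move; the robot and the scene stay as the last step left them, time stands still between calls to the robot, and variables do not carry over. Pictures are saved under pics/ and viewed, and the job is handed in when it is done.

Besides the shell and the picture viewer there is one more tool, called by a JSON object that holds its "op" and its "data". arm_command: Moves the arm, as the interface text tells. Its arguments: {"type":"object","properties":{"delta_pos":{"type":"array"},"delta_rot":{"type":"array"},"jaw":{"type":"array"}},"required":["delta_pos","delta_rot","jaw"]}

```bash
mkdir -p pics; cat > h.py <<'E'
from plant import *
import numpy as np, cv2
def snap(n,fn):
    im,d=get_image(n); np.savez('last_%s.npz'%n,im=im,d=d); cv2.imwrite('pics/'+fn,im[:,:,::-1]); return im,d
def world(n,d,u,v):
    m=camera_model(n);K=np.array(m['mtx']);z=d[int(v),int(u)]
    p=np.linalg.inv(K)@np.array([u,v,1.])*z
    return np.array(m['rotation'])@p+np.array(m['origin'])
def proj(n,P):
    m=camera_model(n);K=np.array(m['mtx'])
    q=K@(np.array(m['rotation']).T@(np.array(P)-np.array(m['origin'])));return q[:2]/q[2]
E
python3 - <<'E'
from h import *
np.set_printoptions(precision=3,suppress=True)
o=get_obs();print({k:(np.round(v,3).tolist()) for k,v in o.items()})
for n in('side','top'):
    snap(n,n+'0.png');m=camera_model(n);print(n,m['origin'],np.array(m['rotation']),np.array(m['mtx']))
import plant;print([x for x in dir(plant) if not x.startswith('_')])
E
```

```text
{'t': 0.0, 'joints': [66.624, 18.73, -11.092, 60.276, 0.001, 82.311], 'qd': [-0.002, -0.039, 0.026, -0.024, -0.039, 0.006], 'joint_efforts': [-0.0, -44.34, 26.244, 0.015, -0.0, -0.0], 'position': [0.148, 0.529, 0.256], 'eef_rot': [[-0.963, 0.27, -0.001], [0.27, 0.963, -0.002], [0.0, -0.002, -1.0]], 'contact_force': [-0.59, -0.481, 0.293], 'torque': [-0.004, 0.018, 0.022], 'finger_gap': 0.086}
side [1.144 0.536 0.868] [[-0.71   0.444 -0.546]
 [ 0.704  0.471 -0.532]
 [ 0.021 -0.762 -0.647]] [[374.368   0.    313.596]
 [  0.    374.368 195.821]
 [  0.      0.      1.   ]]
top [ 0.319 -0.08   1.068] [[ 0.027 -0.985  0.172]
 [-1.    -0.029 -0.004]
 [ 0.009 -0.171 -0.985]] [[385.902   0.    319.78 ]
 [  0.    385.902 201.127]
 [  0.      0.      1.   ]]
['IKError', 'camera_model', 'close_job', 'get_image', 'get_obs', 'silhouettes', 'tip_reach']
```

View pics/side0.png

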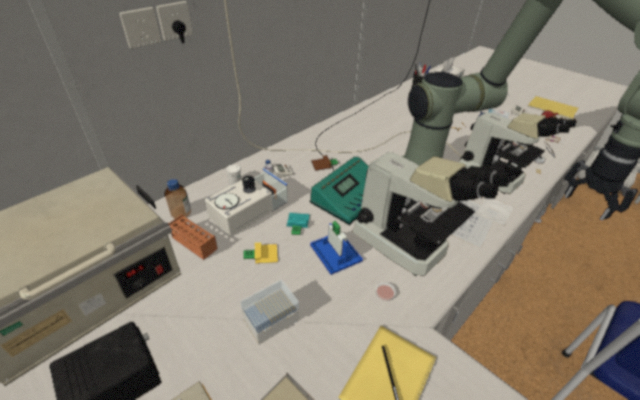

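View pics/top0.png

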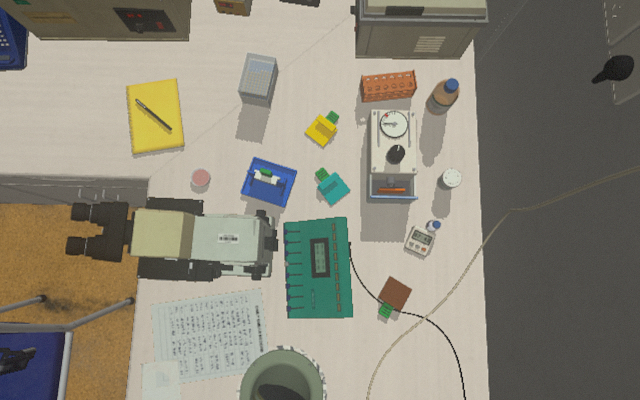

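```bash
python3 - <<'E'
from h import *
t=np.load('last_top.npz')['im'];s=np.load('last_side.npz')['im']
def c(im,x,y,w,h,k):return cv2.resize(im[y:y+h,x:x+w],None,fx=k,fy=k,interpolation=cv2.INTER_CUBIC)
a=c(t,235,145,70,70,5.6);b=c(t,360,100,70,110,5.6*70/110)
b=cv2.copyMakeBorder(b,0,max(0,392-b.shape[0]),0,0,0)[:392]
cv2.imwrite('pics/c1.png',np.hstack([a[:392],b])[:,:,::-1])
a=c(s,305,205,60,70,5.6);b=c(s,200,165,95,70,5.6*.75)
b=cv2.copyMakeBorder(b,0,max(0,392-b.shape[0]),0,0,0)[:392]
cv2.imwrite('pics/c2.png',np.hstack([a[:392],b])[:,:,::-1])
for cam,nm in [('top','cassette'),('top','tank'),('top','stand'),('top','knob'),('top','dial'),('side','cassette')]:
    for r in silhouettes(cam,nm)[:4]: print(cam,nm,round(r['p'],2),np.round(r['xy'],1),r['pixels'].sum())
E
```

```text
top cassette 0.89 [332.4 185.9] 721
top cassette 0.88 [394.2 297. ] 811
top cassette 0.86 [324.2 129.3] 680
top cassette 0.71 [267.  176.9] 270
top tank 0.88 [393.4 156.8] 4479
top stand 0.8 [271.5 184.3] 1615
top knob 0.81 [398.9 152.2] 245
top knob 0.48 [267.1 181.6] 294
top dial 0.65 [392.4 128. ] 826
side cassette 0.95 [264.9 250.7] 568
side cassette 0.89 [336.3 232.8] 403
side cassette 0.71 [296.4 222.7] 345
side cassette 0.5 [323.9 164.6] 237
```

View pics/c1.png

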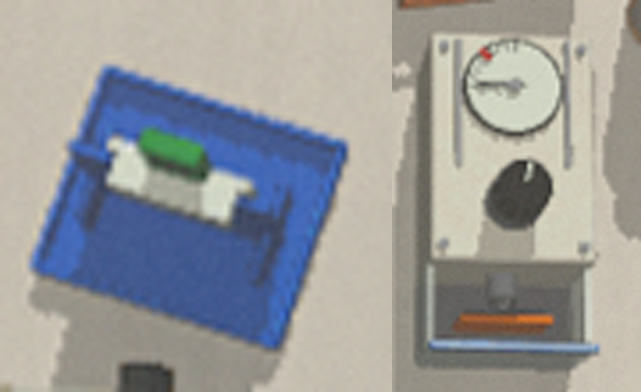

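View pics/c2.png

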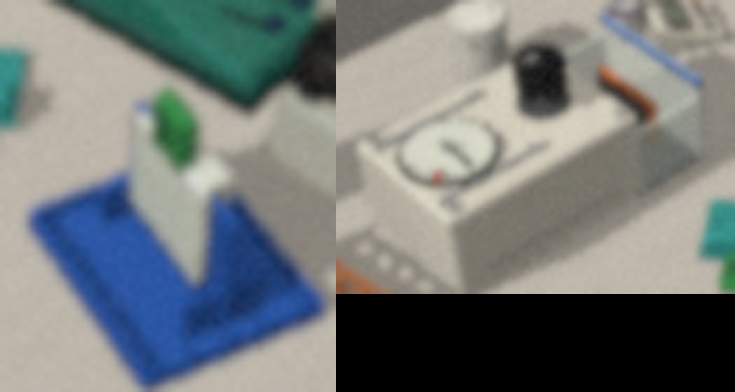

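```bash
cat >> h.py <<'E'
def cloud(n,d):
    m=camera_model(n);K=np.array(m['mtx']);v,u=np.mgrid[:400,:640]
    p=np.stack([(u-K[0,2])/K[0,0]*d,(v-K[1,2])/K[1,1]*d,d],-1)
    return p@np.array(m['rotation']).T+np.array(m['origin'])
E
python3 - <<'E'
from h import *
np.set_printoptions(precision=4,suppress=True)
f=np.load('last_top.npz');im=f['im'];d=f['d']
W=cloud('top',d);hsv=cv2.cvtColor(im,cv2.COLOR_RGB2HSV).astype(int)
def inbox(x,y,w,h):
    m=np.zeros((400,640),bool);m[y:y+h,x:x+w]=1;return m
bench=inbox(200,120,40,30);print('bench z',np.median(W[bench][:,2]),W[bench][:,2].std())
tb=inbox(355,95,75,115)
z=W[...,2]
m=tb&(z>.075)&(z<.097)&(d>0)
P=W[m];print('top n',len(P),'z',np.median(P[:,2]))
blue=tb&(hsv[...,0]>100)&(hsv[...,0]<125)&(hsv[...,1]>80)
print('blue rim',blue.sum(),np.median(z[blue]))
Pb=W[blue&(abs(z-.085)<.01)]
print(len(Pb),Pb.mean(0) if len(Pb) else 0)
hm=m&(W[...,0]>W[blue][:,0].mean()+.02)
r=cv2.minAreaRect((W[hm][:,:2]*1000).astype(np.float32));print('housing rect',r,cv2.boxPoints(r))
if len(Pb):
    c=Pb[:,:2].mean(0);U,S,V=np.linalg.svd(Pb[:,:2]-c);print('rim dir',V[0],np.degrees(np.arctan2(V[0][1],V[0][0])))
for nm,msk in [('green',inbox(235,145,70,70)&(hsv[...,0]>45)&(hsv[...,0]<80)&(hsv[...,1]>100)),('white',inbox(235,145,70,70)&(hsv[...,1]<60)&(hsv[...,2]>190)&(z>.07))]:
    P=W[msk];print(nm,len(P),P.mean(0),np.percentile(P[:,2],[5,50,95]),cv2.minAreaRect((P[:,:2]*1000).astype(np.float32)))
sb=inbox(235,145,70,70)&(hsv[...,0]>100)&(hsv[...,0]<125)&(hsv[...,1]>120)&(z<.03)
print('stand',cv2.minAreaRect((W[sb][:,:2]*1000).astype(np.float32)),np.median(z[sb]))
k=tb&(z>.12);print('knob',k.sum(),W[k].mean(0),np.median(z[k]), cv2.minEnclosingCircle((W[k][:,:2]*1000).astype(np.float32)))
E
```

```text
bench z 0.0017093936627342599 0.06872006082267934
top n 2877 z 0.08676094812359758
blue rim 11 0.08713846143715853
11 [ 0.5048 -0.2854  0.0866]
housing rect ((657.7535400390625, -275.6756286621094), (178.52903747558594, 123.78997802734375), 0.11789213120937347) [[ 568.3618 -213.9644]
 [ 568.6166 -337.7542]
 [ 747.1453 -337.3868]
 [ 746.8905 -213.5971]]
rim dir [ 0.0097 -1.    ] -89.44352373509764
green 45 [0.5557 0.0549 0.1255] [0.1225 0.1255 0.1284] ((555.7119140625, 54.87709045410156), (26.879253387451172, 10.462118148803711), 69.64685821533203)
white 84 [0.5349 0.0479 0.1495] [0.0881 0.0916 0.9221] ((454.5128479003906, -12.757423400878906), (299.29339599609375, 49.281105041503906), 35.86171340942383)
stand ((554.5648193359375, 59.84271240234375), (129.2606201171875, 109.23925018310547), 73.61421966552734) 0.005698433201674291
knob 242 [ 0.5664 -0.2442  0.2781] 0.13191151335542245 ((476.34747314453125, -181.4101104736328), 187.11862182617188)
```

```bash
python3 - <<'E'
from h import *
np.set_printoptions(precision=4,suppress=True,linewidth=250)
print(tip_reach if not callable(tip_reach) else [tip_reach(g) for g in (0,.012,.04,.085)])
H=np.full((18,22),-1.)
for n in('top','side'):
    d=np.load('last_%s.npz'%n)['d'];W=cloud(n,d)[d>0]
    if n=='side': W=W[(np.hypot(W[:,0]-.149,W[:,1]-.529)>.2)]
    i=((W[:,0])/.05).astype(int);j=((.55-W[:,1])/.05).astype(int)
    ok=(i>=0)&(i<18)&(j>=0)&(j<22)&(W[:,0]>0)&(W[:,2]<1)
    np.maximum.at(H,(i[ok],j[ok]),W[ok,2])
print('cols y',[round(.525-.05*k,3) for k in range(22)])
for k in range(17,-1,-1): print('%.3f'%(.025+.05*k),' '.join('%4d'%(h*1000) for h in H[k]))
f=np.load('last_top.npz');d=f['d'];W=cloud('top',d);m=np.zeros((400,640),bool);m[135:170,380:415]=1
k=m&(W[...,2]>.12)&(W[...,2]<.15)&(d>0);print('knob',k.sum(),W[k].mean(0),cv2.minEnclosingCircle((W[k][:,:2]*1000).astype(np.float32)))
E
```

```text
0.025
cols y [0.525, 0.475, 0.425, 0.375, 0.325, 0.275, 0.225, 0.175, 0.125, 0.075, 0.025, -0.025, -0.075, -0.125, -0.175, -0.225, -0.275, -0.325, -0.375, -0.425, -0.475, -0.525]
0.875    7    8    7   13   10    7    7    6   90   90   86    6    6    5   66   60   60   64    6    6    6  644
0.825    7   15   15   15   13    7    7    8   90   91    6    7    7    8   65   62   60   65  110  138  100  636
0.775    9   22   26   15   14    6    6    5   89   90    6    5   24   17   16   48    5    7  110  139  100  629
0.725    6   15   23   26   19    7    6    7    6    7    6   14   29   29    6   95   98   94    6    6    6  621
0.675    7   14   15   20   20    7    8    7    7    6    8    9   13   12    7   94   97   94    7    6    6  614
0.625    8   13   16   14   13    6    7    7   19   18   17    6   11    6    8   93  136   91    8    6    7  607
0.575    6    8    7    7    8   21   20    7   89  128  126   17   29   31   10   93  134   93    7   67   67  599
0.525 -1000 -1000    1    6    7   19   19    8   35  128  128   18   28   27   11   89   89   91    7   66  
[... 582 characters left out ...]
5   14   11  556
0.225 -1000 -1000    0    6    8    7    6    8    7   10    7   62   66   87   87   14   29   27   10   11    6  550
0.175 -1000  319    2    6    7    6    7    7    9    8    7   41   65   80   82    6   15   10   10    9    6  541
0.125  307  351    1    8    7    7    7    7    7    7  323  320    6    7    6    7   10   11    6    9    7  535
0.075 -1000 -1000    1    9  681   10    7    7    8   44  380  380  358    6    6   11   10    6    6    7   10  528
0.025 -1000 -1000    0    8    7    9    7    8   14  380  389  389  379   14    6   10    6    6    5    5    9  520
knob 204 [ 0.6126 -0.2747  0.131 ] ((614.0882568359375, -275.9281311035156), 20.827241897583008)
```

{"op": "arm_command", "data": {"delta_pos": [[0, 0, -0.9], [0, 0, -0.9], [0, 0, -0.9], [0, 0, -0.9], [0, 0, -0.9], [-0.745, -0.494, 0], [-0.745, -0.494, 0], [-0.745, -0.494, 0], [-0.745, -0.494, 0], [-0.745, -0.494, 0], [-0.745, -0.494, 0], [-0.745, -0.494, 0], [-0.745, -0.494, 0], [-0.745, -0.494, 0], [-0.745, -0.494, 0], [-0.745, -0.494, 0], [-0.745, -0.494, 0], [-0.745, -0.494, 0], [-0.745, -0.494, 0]], "delta_rot": [[0, 0, 0], [0, 0, 0], [0, 0, 0], [0, 0, 0], [0, 0, 0], [0, 0, 0], [0, 0, 0], [0, 0, 0], [0, 0, 0], [0, 0, 0], [0, 0, 0], [0, 0, 0], [0, 0, 0], [0, 0, 0], [0, 0, 0], [0, 0, 0], [0, 0, 0], [0, 0, 0], [0, 0, 0]], "jaw": [-1, -1, -1, -1, -1, -1, -1, -1, -1, -1, -1, -1, -1, -1, -1, -1, -1, -1, -1]}}

```text
t: 2.3
position: [0.5582, 0.054, 0.4814]
eef_rot: [[-0.963, 0.271, 0.0], [0.271, 0.963, 0.0], [-0.0, 0.0, -1.0]]
contact_force: [1.5, 0.9, 0.4]
finger_gap: 0.0852
```

{"op": "arm_command", "data": {"delta_pos": [[0, 0, 0.469], [0, 0, 0.469], [0, 0, 0.469], [0, 0, 0.469], [0, 0, 0.469], [0, 0, 0.469], [0, 0, 0.469], [0, 0, 0.469], [0, 0, 0.469], [0, 0, 0.469], [0, 0, 0.469], [0, 0, 0.469]], "delta_rot": [[0, 0, 0.945], [0, 0, 0.945], [0, 0, 0.945], [0, 0, 0.945], [0, 0, 0.945], [0, 0, 0.945], [0, 0, 0.945], [0, 0, 0.945], [0, 0, 0.945], [0, 0, 0.945], [0, 0, 0.945], [0, 0, 0.945]], "jaw": [-1, -1, -1, -1, -1, -1, -1, -1, -1, -1, -1, -1]}}

```text
t: 3.5
position: [0.5572, 0.0556, 0.199]
eef_rot: [[0.288, 0.958, 0.0], [0.958, -0.288, -0.0], [0.0, 0.0, -1.0]]
contact_force: [0.1, 0.2, 0.3]
finger_gap: 0.0855
```

```bash
python3 - <<'E'
from h import *
f=np.load('last_side.npz');d=f['d'];im=f['im'];W=cloud('side',d);hsv=cv2.cvtColor(im,cv2.COLOR_RGB2HSV).astype(int)
m=np.zeros((400,640),bool);m[205:275,305:365]=1
g=m&(hsv[...,0]>45)&(hsv[...,0]<80)&(hsv[...,1]>100);print('green side',g.sum(),W[g].mean(0),W[g].min(0),W[g].max(0))
im,d=snap('side','side1.png');x,y=260,130
cv2.imwrite('pics/side1c.png',cv2.resize(im[y:y+150,x:x+180],None,fx=4,fy=4)[:,:,::-1])
print(get_obs()['joints'])
E
```

```text
green side 51 [0.55593408 0.05172925 0.11113184] [ 0.44525195 -0.10476841  0.01647337] [0.56470613 0.06743364 0.12530913]
[-1.85763134e+00  2.24616135e+01 -1.48934355e+01  5.29779127e+01
 -1.40400652e-03  1.05052795e+02]
```

View pics/side1c.png

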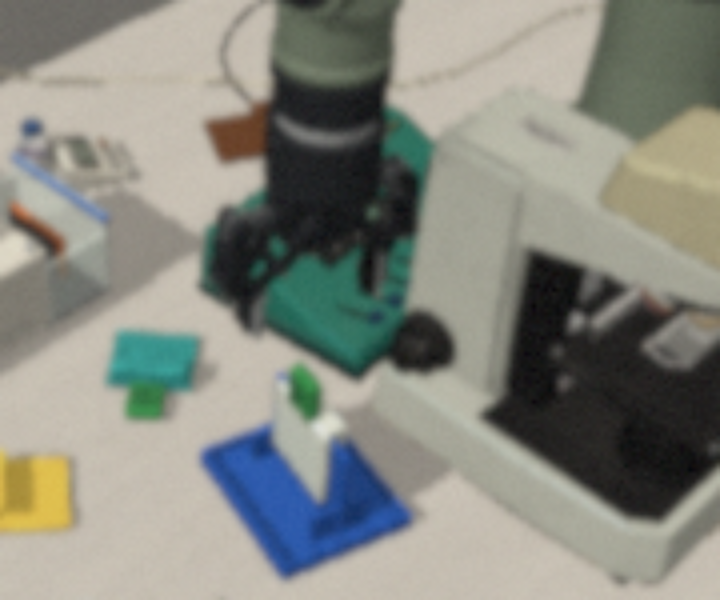

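{"op": "arm_command", "data": {"delta_pos": [[-0.02, -0.02, 0.4], [0, 0, 0.3], [0, 0, 0.2], [0, 0, 0.2], [0, 0, 0.1], [0, 0, 0.1]], "delta_rot": [[0, 0, 0], [0, 0, 0], [0, 0, 0], [0, 0, 0], [0, 0, 0], [0, 0, 0]], "jaw": [0, 0, 0, 0, 0, 0]}}

```text
t: 4.15
position: [0.5564, 0.0549, 0.135]
eef_rot: [[0.282, 0.959, 0.001], [0.959, -0.282, -0.0], [0.0, 0.001, -1.0]]
contact_force: [0.4, -0.9, -0.4]
finger_gap: 0.0427
```

```bash
python3 - <<'E'
from h import *
im,d=snap('side','side2.png');x,y=290,170
a=cv2.resize(im[y:y+110,x:x+90],None,fx=5,fy=5,interpolation=2)
im,d=snap('top','top2.png');x,y=230,130
b=cv2.resize(im[y:y+110,x:x+70],None,fx=5,fy=5,interpolation=2)
cv2.imwrite('pics/c3.png',np.hstack([a,b])[:,:,::-1])
print(get_obs()['position'],get_obs()['finger_gap'])
E
```

```text
[0.55591263 0.05496215 0.13460193] 0.0427123679139882
```

View pics/c3.png

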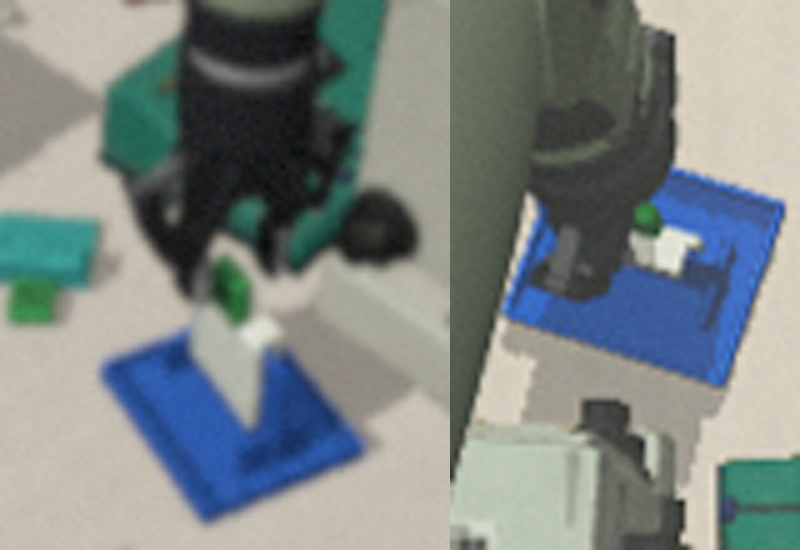

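```bash
python3 - <<'E'
from h import *
np.set_printoptions(precision=4,suppress=True)
for n in('top','side'):
    f=np.load('last_%s.npz'%n);d=f['d'];W=cloud(n,d)
    hsv=cv2.cvtColor(f['im'],cv2.COLOR_RGB2HSV).astype(int)
    r=W-np.array([.5559,.055,0]);u=np.array([.959,-.282]);v=np.array([.282,.959])
    a=r[...,:2]@u;b=r[...,:2]@v
    m=(abs(a)<.08)&(abs(b)<.05)&(W[...,2]>.095)&(W[...,2]<.17)&(d>0)
    g=(hsv[...,0]>45)&(hsv[...,0]<80)&(hsv[...,1]>110)
    dark=m&(hsv[...,2]<90)&~g;gr=m&g
    for nm,k in(('dark+',dark&(a>0)),('dark-',dark&(a<0)),('green',gr)):
        if k.sum(): print(n,nm,k.sum(),'u',np.percentile(a[k],[2,50,98]),'v',np.percentile(b[k],[2,50,98]),'z',np.percentile(W[k][:,2],[2,50,98]))
    for p in ([.5559,.055,.135],[.5559,.055,.110],[.556,.055,.124],): print(proj(n,p))
E
```

```text
top dark+ 5 u [0.0042 0.0481 0.0518] v [-0.0136 -0.0118 -0.0109] z [0.1132 0.1661 0.1686]
top dark- 56 u [-0.0479 -0.0332 -0.0029] v [-0.0139 -0.0063  0.0045] z [0.1077 0.1639 0.1688]
top green 13 u [-0.0054 -0.0009  0.003 ] v [-0.013  -0.0094 -0.0058] z [0.1207 0.1246 0.1296]
[264.4824 169.9893]
[265.7765 172.4499]
[265.062  171.0488]
side dark+ 105 u [0.0044 0.0316 0.0522] v [-0.0147  0.0044  0.0106] z [0.1015 0.1552 0.1685]
side dark- 128 u [-0.0519 -0.024  -0.0202] v [-0.0123  0.0043  0.0116] z [0.1183 0.1513 0.1695]
side green 43 u [-0.0064  0.0044  0.006 ] v [-0.0063  0.0071  0.0128] z [0.1    0.1149 0.1318]
[336.5412 220.9251]
[336.0117 227.2238]
[336.2823 223.7374]
```

{"op": "arm_command", "data": {"delta_pos": [[0, 0, 0.15], [0, 0, 0.14], [0, 0, 0], [0, 0, 0], [0, 0, 0], [0, 0, 0], [0, 0, 0], [0, 0, 0]], "delta_rot": [[0, 0, 0], [0, 0, 0], [0, 0, 0], [0, 0, 0], [0, 0, 0], [0, 0, 0], [0, 0, 0], [0, 0, 0]], "jaw": [0, 0, 0, 1, 1, 1, 1, 1]}}

```text
t: 5.05
position: [0.5563, 0.0549, 0.1207]
eef_rot: [[0.282, 0.959, 0.001], [0.959, -0.282, -0.0], [0.0, 0.001, -1.0]]
contact_force: [-0.3, -0.2, 1.5]
finger_gap: 0.0106
```

{"op": "arm_command", "data": {"delta_pos": [[0, 0, -0.1], [0, 0, -0.2], [0, 0, -0.3], [0, 0, -0.4], [0, 0, -0.4], [0, 0, -0.4], [0, 0, -0.3], [0, 0, 0]], "delta_rot": [[0, 0, 0], [0, 0, 0], [0, 0, 0], [0, 0, 0], [0, 0, 0], [0, 0, 0], [0, 0, 0], [0, 0, 0]], "jaw": [1, 1, 1, 1, 1, 1, 1, 1]}}

```text
t: 5.85
position: [0.5574, 0.0549, 0.2283]
eef_rot: [[0.282, 0.959, 0.005], [0.959, -0.282, -0.0], [0.001, 0.004, -1.0]]
contact_force: [-0.7, 0.4, -0.9]
finger_gap: 0.0108
```

```bash
python3 - <<'E'
from h import *
im,d=snap('side','side3.png');x,y=260,130
a=cv2.resize(im[y:y+140,x:x+160],None,fx=4,fy=4,interpolation=2)
cv2.imwrite('pics/c4.png',a[:,:,::-1])
# refine tank pose from first top picture rect (robust edges)
d0=None
E
```

```text
(no output)
```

View pics/c4.png

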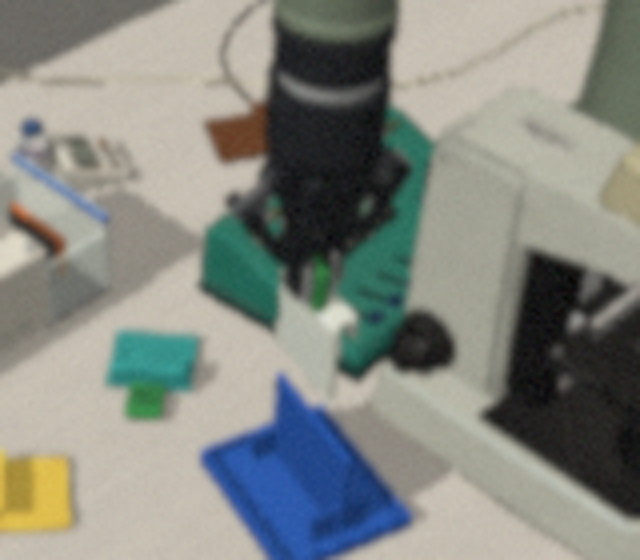

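{"op": "arm_command", "data": {"delta_pos": [[0, 0, 0], [0, 0, 0], [0, 0, 0], [0, 0, 0], [-0.3, -0.07, 0], [-0.551, -0.071, 0], [-0.551, -0.071, 0], [-0.551, -0.071, 0], [-0.551, -0.071, 0], [-0.551, -0.071, 0], [-0.551, -0.071, 0], [-0.551, -0.071, 0], [-0.551, -0.071, 0], [-0.551, -0.071, 0], [-0.551, -0.071, 0], [-0.551, -0.071, 0], [-0.25, -0.071, 0], [0, 0, 0], [0, 0, 0]], "delta_rot": [[0, 0, -0.5], [0, 0, -0.5], [0, 0, -0.5], [0, 0, -0.55], [0, 0, 0], [0, 0, 0], [0, 0, 0], [0, 0, 0], [0, 0, 0], [0, 0, 0], [0, 0, 0], [0, 0, 0], [0, 0, 0], [0, 0, 0], [0, 0, 0], [0, 0, 0], [0, 0, 0], [0, 0, 0], [0, 0, 0]], "jaw": [1, 1, 1, 1, 1, 1, 1, 1, 1, 1, 1, 1, 1, 1, 1, 1, 1, 1, 1]}}

```text
t: 7.8
position: [0.5093, -0.2749, 0.2249]
eef_rot: [[0.001, 1.0, -0.001], [1.0, -0.001, 0.001], [0.001, -0.001, -1.0]]
contact_force: [-0.2, 0.9, -0.6]
finger_gap: 0.0106
```

```bash
python3 - <<'E'
from h import *
np.set_printoptions(precision=4,suppress=True)
f=np.load('last_top.npz')  # overwritten by top2 but tank unobstructed?
im,d0=f['im'],f['d'];W=cloud('top',d0);hsv=cv2.cvtColor(im,cv2.COLOR_RGB2HSV).astype(int)
m=(abs(W[...,2]-.0868)<.006)&(W[...,0]>.575)&(W[...,0]<.76)&(abs(W[...,1]+.2757)<.08)
# per-row left/right edges
rows=[];
for r in range(100,165):
    c=np.where(m[r])[0]
    if len(c)>35: rows.append((W[r,c[0],0],W[r,c[0],1],W[r,c[-1],1]))
A=np.array(rows);print(len(A));
for k in(1,2):
    p=np.polyfit(A[:,0],A[:,k],1);res=A[:,k]-np.polyval(p,A[:,0]);ok=abs(res)<.004;p=np.polyfit(A[ok,0],A[ok,k],1);print('edge yaw',np.degrees(np.arctan(p[0])),np.polyval(p,.6),ok.sum())
o=get_obs();print(o['position'],o['joints'])
im,d=snap('side','side4.png');x,y=190,120
a=cv2.resize(im[y:y+130,x:x+150],None,fx=4,fy=4,interpolation=2)
cv2.imwrite('pics/c5.png',a[:,:,::-1]); snap('top','top4.png')
E
```

```text
39
edge yaw 0.3485586838652082 -0.21521659247534783 39
edge yaw 0.6092103281488074 -0.3359847021731994 39
[ 0.5093 -0.2749  0.2249] [-35.6836  23.0262  -9.357   57.6994   0.0363  54.3613]
```

View pics/c5.png

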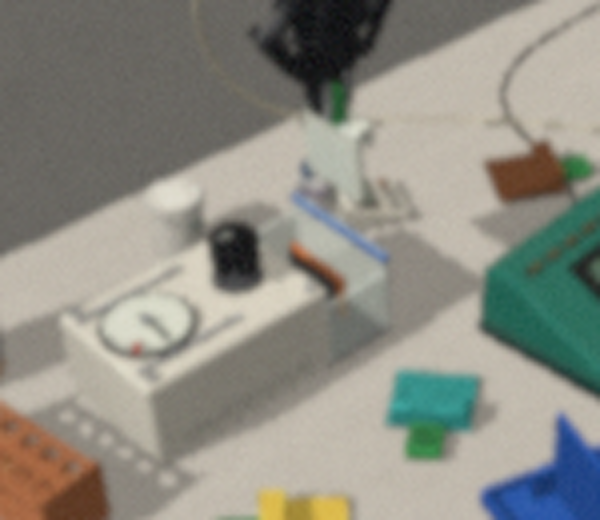

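View pics/top4.png

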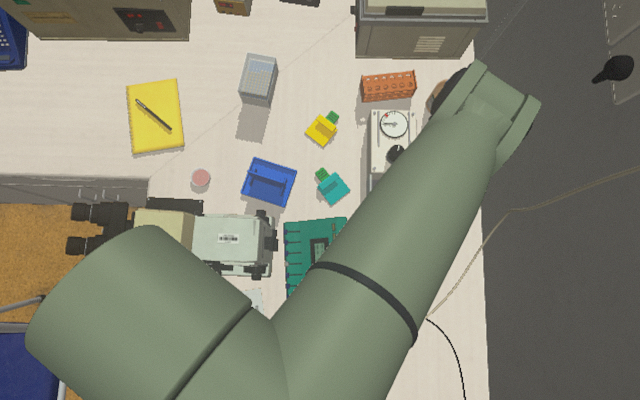

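{"op": "arm_command", "data": {"delta_pos": [[-0.026, 0.114, 0.1], [0, 0, 0.3], [0, 0, 0.2], [0, 0, 0.1], [0, 0, 0]], "delta_rot": [[0, 0, -0.05], [0, 0, 0], [0, 0, 0], [0, 0, 0], [0, 0, 0]], "jaw": [1, 1, 1, 1, 1]}}

```text
t: 8.4
position: [0.5152, -0.2762, 0.1894]
eef_rot: [[-0.007, 1.0, -0.002], [1.0, 0.007, 0.001], [0.001, -0.002, -1.0]]
contact_force: [-0.3, -0.5, -1.3]
finger_gap: 0.0108
```

```bash
python3 - <<'E'
from h import *
o=get_obs();print(o['position'])
im,d=snap('side','side5.png');x,y=235,120
a=cv2.resize(im[y:y+90,x:x+90],None,fx=6,fy=6,interpolation=2)
# overlay predicted rim line and plate bottom corners
T=lambda X,Y,Z:proj('side',[.5687+X-.007*Y,-.2761+Y+.007*X,Z])
for P,c in[((-.060,-.06,.085),(255,0,0)),((-.060,.06,.085),(255,0,0))]:
    q=(T(*P)-[x,y]+.5)*6;cv2.circle(a,tuple(int(i) for i in q),2,c,-1)
p=o['position']
for dy in(-.035,.035):
    for dx in (-.003,.003):
        q=(proj('side',[p[0]+dx,p[1]+dy,p[2]-.0357-.062])-[x,y]+.5)*6;cv2.circle(a,tuple(int(i) for i in q),2,(0,0,0),-1)
cv2.imwrite('pics/c6.png',a[:,:,::-1])
E
```

```text
[ 0.51524901 -0.27617984  0.18937084]
```

View pics/c6.png

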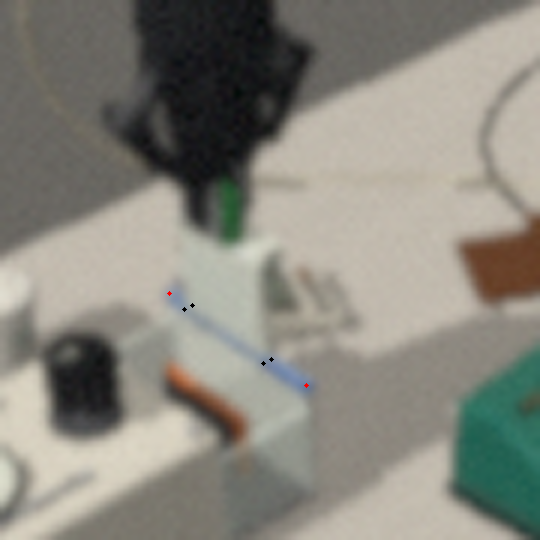

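```bash
python3 - <<'E'
from h import *
np.set_printoptions(precision=4,suppress=True)
f=np.load('last_side.npz');d=f['d'];im=f['im'];W=cloud('side',d);hsv=cv2.cvtColor(im,cv2.COLOR_RGB2HSV).astype(int)
m=np.zeros((400,640),bool);m[160:190,260:292]=1
b=m&(hsv[...,0]>100)&(hsv[...,0]<125)&(hsv[...,1]>80)
print('rim',b.sum(),np.median(W[b],0),W[b].std(0))
p=np.zeros_like(m);p[164:172,268:277]=1
print('plate',np.median(W[p],0),W[p].std(0))
w=W[p];print(np.polyfit(w[:,1],w[:,0],1))
E
```

```text
rim 2 [ 0.5058 -0.2329  0.0796] [0.0004 0.0056 0.0013]
plate [ 0.5176 -0.2726  0.1268] [0.0013 0.014  0.0125]
[0.0053 0.5191]
```

{"op": "arm_command", "data": {"delta_pos": [[0, 0, 0.1], [0, 0, 0.1], [0, 0, 0.1], [0, 0, 0.1], [0, 0, 0]], "delta_rot": [[0, 0, 0], [0, 0, 0], [0, 0, 0], [0, 0, 0], [0, 0, 0]], "jaw": [1, 1, 1, 1, 1]}}

```text
t: 8.95
position: [0.5151, -0.2766, 0.1694]
eef_rot: [[-0.007, 1.0, -0.001], [1.0, 0.007, 0.001], [0.001, -0.001, -1.0]]
contact_force: [0.1, 0.6, -0.8]
finger_gap: 0.0111
```

```bash
python3 - <<'E'
from h import *
o=get_obs();print(o['position'],o['contact_force'],o['torque'])
im,d=snap('side','side6.png');x,y=235,120
a=cv2.resize(im[y:y+90,x:x+90],None,fx=6,fy=6,interpolation=2)
cv2.imwrite('pics/c7.png',a[:,:,::-1])
E
```

```text
[ 0.51507997 -0.27662646  0.1694353 ] [ 0.06038674  0.60183235 -0.80375571] [-0.00531053  0.00048849  0.00564287]
```

View pics/c7.png

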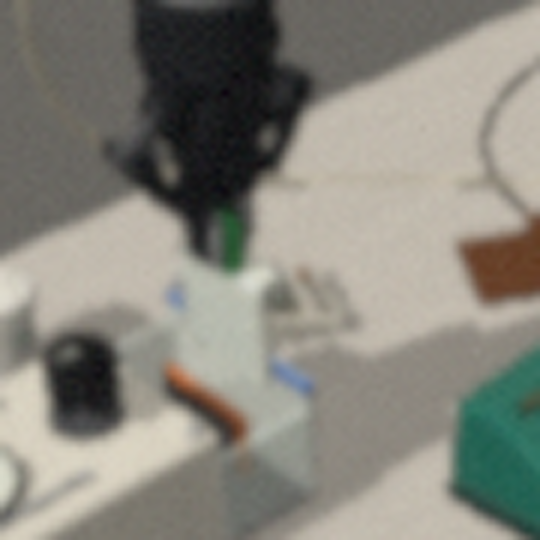

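{"op": "arm_command", "data": {"delta_pos": [[0, 0, 0.15], [0, 0, 0.15], [0, 0, 0.15], [0, 0, 0.15], [0, 0, 0]], "delta_rot": [[0, 0, 0], [0, 0, 0], [0, 0, 0], [0, 0, 0], [0, 0, 0]], "jaw": [1, 1, 1, 1, 1]}}

```text
t: 9.5
position: [0.5148, -0.2764, 0.1388]
eef_rot: [[-0.007, 1.0, -0.002], [1.0, 0.007, 0.001], [0.001, -0.002, -1.0]]
contact_force: [0.4, -0.3, -1.3]
finger_gap: 0.0112
```

{"op": "arm_command", "data": {"delta_pos": [[0, 0, 0.08], [0, 0, 0.08], [0, 0, 0.06], [0, 0, 0]], "delta_rot": [[0, 0, 0], [0, 0, 0], [0, 0, 0], [0, 0, 0]], "jaw": [1, 1, 1, 1]}}

```text
t: 9.9
position: [0.5154, -0.2767, 0.1289]
eef_rot: [[-0.007, 1.0, -0.001], [1.0, 0.007, 0.0], [0.0, -0.001, -1.0]]
contact_force: [0.5, -0.3, -0.9]
finger_gap: 0.0111
```

{"op": "arm_command", "data": {"delta_pos": [[0, 0, 0.06], [0, 0, 0.05], [0, 0, 0.03], [0, 0, 0]], "delta_rot": [[0, 0, 0], [0, 0, 0], [0, 0, 0], [0, 0, 0]], "jaw": [1, 1, 1, 1]}}

```text
t: 10.3
position: [0.5155, -0.2768, 0.1221]
eef_rot: [[-0.007, 1.0, -0.0], [1.0, 0.007, 0.0], [0.0, -0.0, -1.0]]
contact_force: [-0.7, -0.1, -0.9]
finger_gap: 0.0112
```

{"op": "arm_command", "data": {"delta_pos": [[0, 0, 0.02], [0, 0, 0.02], [0, -0.02, 0], [0, -0.02, 0], [0, 0, 0]], "delta_rot": [[0, 0, 0], [0, 0, 0], [0, 0, 0], [0, 0, 0], [0, 0, 0]], "jaw": [1, 1, 1, 1, 1]}}

```text
t: 10.8
position: [0.5139, -0.2771, 0.1207]
eef_rot: [[-0.007, 1.0, 0.001], [1.0, 0.007, -0.0], [-0.0, 0.001, -1.0]]
contact_force: [1.7, -1.2, 1.6]
finger_gap: 0.0106
```

{"op": "arm_command", "data": {"delta_pos": [[0, -0.015, 0.01], [0, -0.015, 0.01], [0, 0, 0]], "delta_rot": [[0, 0, 0], [0, 0, 0], [0, 0, 0]], "jaw": [1, 1, 1]}}

```text
t: 11.1
position: [0.5138, -0.2772, 0.1208]
eef_rot: [[-0.007, 1.0, 0.004], [1.0, 0.007, -0.0], [-0.001, 0.004, -1.0]]
contact_force: [3.1, 2.2, 6.4]
finger_gap: 0.0111
```

{"op": "arm_command", "data": {"delta_pos": [[0, 0, 0], [0, 0, 0], [0, 0, 0], [0, 0, 0], [0, 0, -0.2], [0, 0, -0.4], [0, 0, -0.6], [0, 0, -0.8], [0, 0, -0.3], [0, 0, 0]], "delta_rot": [[0, 0, 0], [0, 0, 0], [0, 0, 0], [0, 0, 0], [0, 0, 0], [0, 0, 0], [0, 0, 0], [0, 0, 0], [0, 0, 0], [0, 0, 0]], "jaw": [0, 0, 0, 0, 0, 0, 0, 0, 0, 0]}}

```text
t: 12.1
position: [0.5136, -0.278, 0.238]
eef_rot: [[-0.007, 1.0, 0.005], [1.0, 0.007, -0.004], [-0.004, 0.005, -1.0]]
contact_force: [0.7, -0.8, -0.4]
finger_gap: 0.0425
```

```bash
python3 - <<'E'
from h import *
o=get_obs();print(o['position'],o['joints'])
im,d=snap('side','side7.png');x,y=195,110
a=cv2.resize(im[y:y+120,x:x+125],None,fx=5,fy=5,interpolation=2)
cv2.imwrite('pics/c8.png',a[:,:,::-1])
E
```

```text
[ 0.51359873 -0.27802592  0.23801515] [-3.56661504e+01  2.27248117e+01 -7.82740856e+00  5.90925610e+01
 -3.39584431e-03  5.39390823e+01]
```

View pics/c8.png

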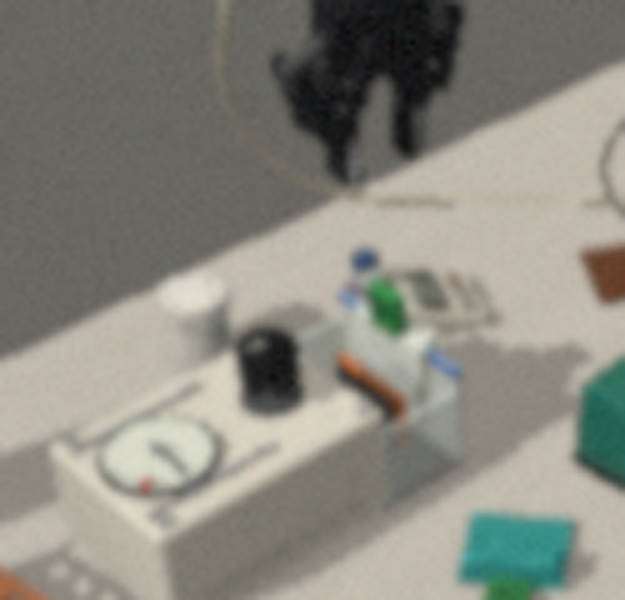

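{"op": "arm_command", "data": {"delta_pos": [[0.01, 0.503, 0], [0.01, 0.503, 0], [0.01, 0.503, 0], [0, 0.503, 0], [0, 0, 0], [0, 0, 0], [0, 0, 0], [0, 0, 0], [0, 0, 0], [0, 0, 0], [0, 0, 0], [0, 0, 0], [0, 0, 0], [0, 0, 0], [0, 0, 0], [0, 0, 0], [0, 0, 0], [0, 0, 0], [0, 0, 0], [0, 0, 0]], "delta_rot": [[0, 0, 0], [0, 0, 0], [0, 0, 0], [0, 0, 0], [0, 0, -1], [0, 0, -1], [0, 0, -1], [0, 0, -1], [0, 0, -1], [0, 0, -1], [0, 0, -1], [0, 0, -1], [0, 0, -1], [0, 0, -1], [0, 0, -1], [0, 0, -1], [0, 0, -1], [0, 0, -1], [0, 0, -1], [0, 0, -1]], "jaw": [0, 0, 0, 0, -1, -1, -1, -1, -1, -1, -1, -1, -1, -1, -1, -1, -1, -1, -1, -1]}}

```text
t: 14.15
position: [0.6117, -0.2742, 0.2321]
eef_rot: [[-0.78, -0.626, -0.003], [-0.626, 0.78, 0.002], [0.001, 0.003, -1.0]]
contact_force: [-0.7, -0.4, 0.3]
finger_gap: 0.0855
```

```bash
python3 - <<'E'
from h import *
o=get_obs();print(o['position'],o['joints'],o['eef_rot'])
im,d=snap('top','top8.png');im2,_=snap('side','side8.png')
a=cv2.resize(im[90:220,340:470],None,fx=3,fy=3,interpolation=2)
b=cv2.resize(im2[100:230,190:320],None,fx=3,fy=3,interpolation=2)
cv2.imwrite('pics/c9.png',np.hstack([a,b])[:,:,::-1])
E
```

```text
[ 0.61173709 -0.27423635  0.23208746] [-3.04480995e+01  3.27221355e+01  7.49781657e+00  6.49837623e+01
 -2.78829380e-03 -6.91693082e+01] [[-0.78019675 -0.62552624 -0.0031555 ]
 [-0.62553277  0.78019582  0.00179844]
 [ 0.00133694  0.003377   -0.9999934 ]]
```

View pics/c9.png

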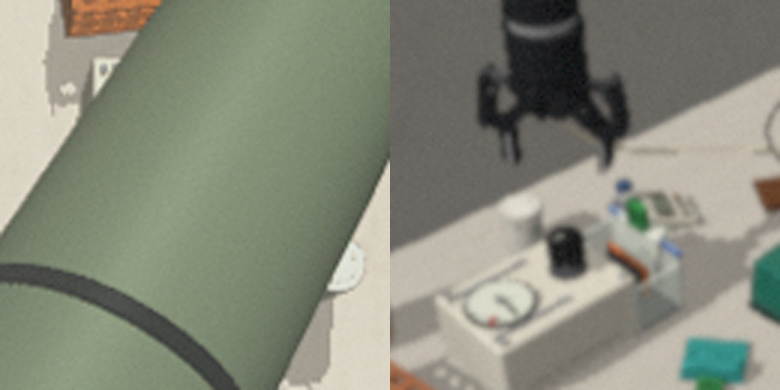

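{"op": "arm_command", "data": {"delta_pos": [[-0.022, -0.056, 0], [0, 0, 0.2], [0, 0, 0.2], [0, 0, 0.2], [0, 0, 0.2], [0, 0, 0.2], [0, 0, 0.2], [0, 0, 0.2], [0, 0, 0]], "delta_rot": [[0, 0, -1], [0, 0, -1], [0, 0, -1], [0, 0, -1], [0, 0, -1], [0, 0, -1], [0, 0, -1], [0, 0, 0], [0, 0, 0]], "jaw": [-1, -1, -1, -1, -1, -1, -1, -1, -1]}}

```text
t: 15.15
position: [0.614, -0.2755, 0.1618]
eef_rot: [[0.072, -0.997, -0.004], [-0.997, -0.072, 0.002], [-0.002, 0.003, -1.0]]
contact_force: [-0.1, 1.1, 0.5]
finger_gap: 0.0852
```

```bash
python3 - <<'E'
from h import *
o=get_obs();print(o['position'],o['joints'],o['eef_rot'])
im2,_=snap('side','side9.png')
b=cv2.resize(im2[120:230,190:310],None,fx=5,fy=5,interpolation=2)
cv2.imwrite('pics/c10.png',b[:,:,::-1])
E
```

```text
[ 0.61395671 -0.27551644  0.16179884] [-3.04478984e+01  3.57250112e+01  2.20564410e+00  5.67239739e+01
  1.10039793e-03 -1.24578255e+02] [[ 0.07202143 -0.9973964  -0.00365164]
 [-0.99740013 -0.07202964  0.00216879]
 [-0.00242617  0.00348595 -0.99999098]]
```

View pics/c10.png

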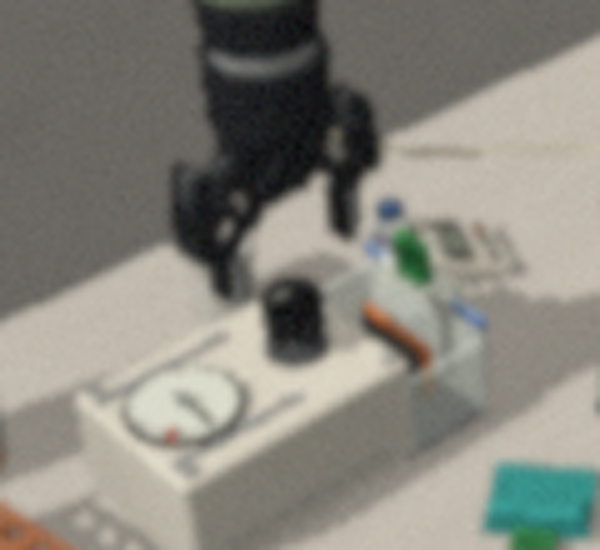

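{"op": "arm_command", "data": {"delta_pos": [[0, 0, 0.3], [0, 0, 0.25], [0, 0, 0.14], [0, 0, 0], [0, 0, 0], [0, 0, 0], [0, 0, 0], [0, 0, 0], [0, 0, 0]], "delta_rot": [[0, 0, 0], [0, 0, 0], [0, 0, 0], [0, 0, 0], [0, 0, 0], [0, 0, 0], [0, 0, 0], [0, 0, 0], [0, 0, 0]], "jaw": [-1, -1, -1, -1, 1, 1, 1, 1, 1]}}

```text
t: 16.1
position: [0.6144, -0.2766, 0.1311]
eef_rot: [[0.076, -0.997, -0.002], [-0.997, -0.076, -0.001], [0.001, 0.002, -1.0]]
contact_force: [-4.3, 0.4, 5.4]
finger_gap: 0.0382
```

{"op": "arm_command", "data": {"delta_pos": [[0, 0, -0.03], [0, 0, 0], [0, 0, 0], [0, 0, 0], [0, 0, 0], [0, 0, 0], [0, 0, 0], [0, 0, 0], [0, 0, 0], [0, 0, 0]], "delta_rot": [[0, 0, 0.2], [0, 0, 0.5], [0, 0, 0.7], [0, 0, 0.7], [0, 0, 0.7], [0, 0, 0.7], [0, 0, 0.7], [0, 0, 0.5], [0, 0, 0.2], [0, 0, 0]], "jaw": [1, 1, 1, 1, 1, 1, 1, 1, 1, 1]}}

```text
t: 17.1
position: [0.6144, -0.2766, 0.1311]
eef_rot: [[-0.571, -0.821, -0.002], [-0.821, 0.571, -0.001], [0.002, 0.001, -1.0]]
contact_force: [-5.4, -2.5, -1.2]
finger_gap: 0.0383
```

```bash
cat >> h.py <<'E'
def rect(n,im,cx,cy,cz=.0915,half=.045,N=360):
    src=np.float32([proj(n,[cx+a*half,cy+b*half,cz]) for a,b in((1,1),(1,-1),(-1,-1),(-1,1))])
    dst=np.float32([[0,0],[N,0],[N,N],[0,N]])  # up=+x, left=+y
    return cv2.warpPerspective(im,cv2.getPerspectiveTransform(src,dst),(N,N),flags=cv2.INTER_CUBIC)
E
python3 - <<'E'
from h import *
o=get_obs();print(o['position'],o['joints'][5],o['torque'],o['contact_force'])
r0=rect('top',cv2.imread('pics/top0.png'),.7045,-.2745)
s0=rect('side',cv2.imread('pics/side9.png'),.7045,-.2745)
im,_=snap('side','side10.png');s1=rect('side',im[:,:,::-1],.7045-.0,-.2745)
A=np.hstack([r0,s0,s1]);A=cv2.resize(A,None,fx=.74,fy=.74)
cv2.imwrite('pics/c11.png',A)
E
```

```text
[ 0.61437043 -0.27659945  0.13111629] -85.62035029866546 [-0.39903137  0.95257835 -0.14837537] [-5.35239715 -2.46540583 -1.19369488]
```

View pics/c11.png

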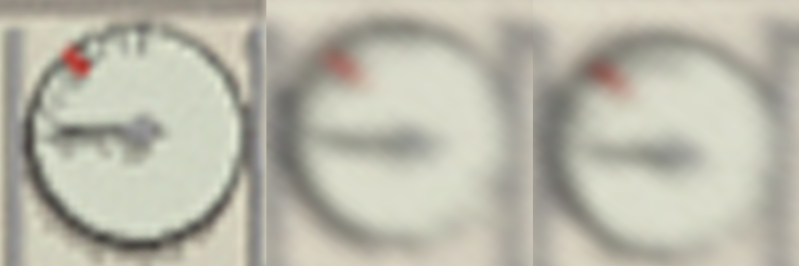

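{"op": "arm_command", "data": {"delta_pos": [[0, 0, 0], [0, 0, 0], [0, 0, 0], [0, 0, 0], [0, 0, 0], [0, 0, 0], [0, 0, 0], [0, 0, 0], [0, 0, 0], [0, 0, 0], [0, 0, 0]], "delta_rot": [[0, 0, 0.4], [0, 0, 0.7], [0, 0, 0.8], [0, 0, 0.8], [0, 0, 0.8], [0, 0, 0.8], [0, 0, 0.8], [0, 0, 0.8], [0, 0, 0.7], [0, 0, 0.4], [0, 0, 0]], "jaw": [1, 1, 1, 1, 1, 1, 1, 1, 1, 1, 1]}}

```text
t: 18.25
position: [0.6144, -0.2766, 0.1311]
eef_rot: [[-1.0, 0.015, -0.002], [0.015, 1.0, -0.001], [0.002, -0.001, -1.0]]
contact_force: [-4.5, -1.9, -1.3]
finger_gap: 0.0384
```

```bash
cat >> h.py <<'E'
def ringfit(R):
    """R: rectified BGR dial patch; circle fit -> centre; returns cx,cy,r"""
    g=cv2.GaussianBlur(cv2.cvtColor(R,cv2.COLOR_BGR2GRAY),(0,0),3).astype(np.float32)
    cx=cy=R.shape[0]/2
    for it in range(6):
        pts=[]
        for t in np.arange(0,2*np.pi,np.pi/60):
            rr=np.arange(115,165,1.); x=cx+rr*np.cos(t);y=cy+rr*np.sin(t)
            ok=(x>0)&(x<R.shape[1]-1)&(y>0)&(y<R.shape[0]-1)
            if ok.sum()<30: continue
            p=g[y[ok].astype(int),x[ok].astype(int)];k=p.argmin();pts.append((x[ok][k],y[ok][k]))
        P=np.array(pts);
        for _ in range(4):
            A=np.c_[2*P,np.ones(len(P))];s=np.linalg.lstsq(A,(P**2).sum(1),rcond=None)[0]
            r=np.sqrt(s[2]+s[0]**2+s[1]**2);e=abs(np.hypot(*(P-s[:2]).T)-r);P=P[e<max(3,np.percentile(e,85))]
        cx,cy=s[:2]
    return cx,cy,r
def angs(R,cx,cy,s=4.0):
    """s px per mm. returns red angle, needle angle, cw from +y (left)"""
    hsv=cv2.cvtColor(R,cv2.COLOR_BGR2HSV).astype(int);Y,X=np.mgrid[:R.shape[0],:R.shape[1]]
    rr=np.hypot(X-cx,Y-cy)/s
    w=np.clip((R[...,2].astype(float)-R[...,1])-25,0,None)*(rr>22)*(rr<42)
    ra=np.arctan2(-( (w*(Y-cy)).sum()),-((w*(X-cx)).sum()))
    g=cv2.GaussianBlur(cv2.cvtColor(R,cv2.COLOR_BGR2GRAY).astype(np.float32),(0,0),3)
    best=[]
    th=np.arange(-.3,1.9,.005)
    for t in th:
        q=np.arange(10,24,.5)*s
        x=cx-np.cos(t)*q;y=cy-np.sin(t)*q
        best.append(cv2.remap(g,x.astype(np.float32)[None],y.astype(np.float32)[None],1).mean())
    best=np.array(best);k=best.argmin();dk=best[k];lo=np.median(best)
    w=np.clip(lo-best-.4*(lo-dk),0,None)*(abs(th-th[k])<.3)
    return ra,(w*th).sum()/w.sum(),lo-dk
E
python3 - <<'E'
from h import *
o=get_obs();print(o['position'],o['joints'][5],np.round(o['torque'],3),np.round(o['contact_force'],1))
im,_=snap('side','side11.png')
out=[]
for n,fn,cx in(('top','top0.png',.703),('top','top2.png',.703),('side','side0.png',.703),('side','side9.png',.703),('side','side10.png',.699),('side','side11.png',.691)):
    R=rect(n,cv2.imread('pics/'+fn),cx,-.2745);c=ringfit(R);print(fn,'dial x %.4f y %.4f r%.1f'%(cx+(180-c[1])*.00025,-.2745+(180-c[0])*.00025,c[2]/4),np.round(angs(R,c[0],c[1]),3))
    cv2.circle(R,(int(c[0]),int(c[1])),3,(255,0,255),-1);out.append(R)
cv2.imwrite('pics/c12.png',cv2.resize(np.vstack([np.hstack(out[:3]),np.hstack(out[3:])]),None,fx=.74,fy=.74))
E
```

```text
[ 0.61441483 -0.27660056  0.13111925] -29.607293426489623 [-0.417  0.977 -0.084] [-4.5 -1.9 -1.3]
top0.png dial x 0.7034 y -0.2761 r36.6 [8.7900e-01 6.7000e-02 9.4503e+01]
top2.png dial x 0.7033 y -0.2761 r36.6 [8.8000e-01 7.3000e-02 9.5759e+01]
side0.png dial x 0.7032 y -0.2759 r36.9 [ 0.858 -0.089 52.533]
side9.png dial x 0.7034 y -0.2756 r37.0 [ 0.859 -0.104 51.576]
side10.png dial x 0.6992 y -0.2761 r36.8 [ 0.859 -0.087 47.392]
side11.png dial x 0.6932 y -0.2760 r37.0 [ 0.852 -0.081 48.345]
```

View pics/c12.png

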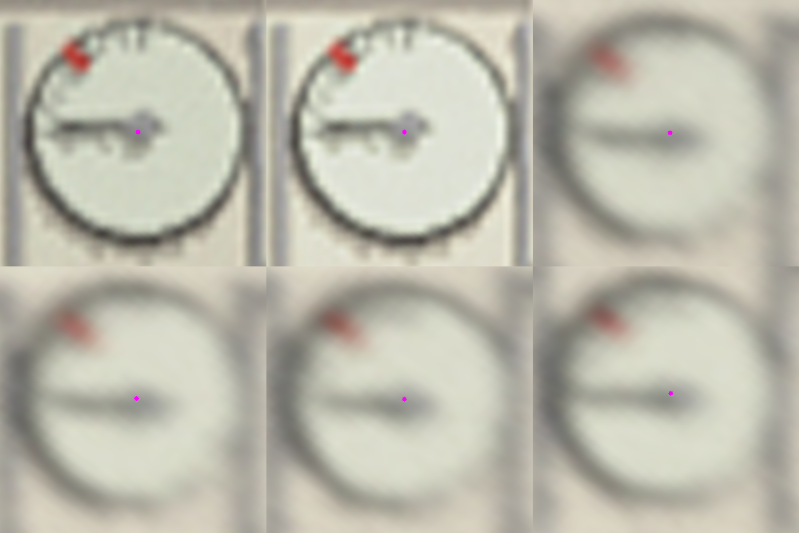

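{"op": "arm_command", "data": {"delta_pos": [[0, 0, 0], [0, 0, 0], [0, 0, 0], [0, 0, 0], [0, 0, 0], [0, 0, 0], [0, 0, 0], [0, 0, 0], [0, 0, 0]], "delta_rot": [[0, 0, 0.4], [0, 0, 0.6], [0, 0, 0.8], [0, 0, 0.8], [0, 0, 0.8], [0, 0, 0.8], [0, 0, 0.5], [0, 0, 0.3], [0, 0, 0]], "jaw": [1, 1, 1, 1, 1, 1, 1, 1, 1]}}

```text
t: 19.2
position: [0.6144, -0.2766, 0.1311]
eef_rot: [[-0.756, 0.654, -0.002], [0.654, 0.756, -0.001], [0.001, -0.002, -1.0]]
contact_force: [-4.4, -1.9, -0.6]
finger_gap: 0.038
```

```bash
cat > look.py <<'E'
import sys
from h import *
fn,cx=sys.argv[1],float(sys.argv[2])
o=get_obs();print(o['position'],o['joints'][5],np.round(o['torque'],3),np.round(o['contact_force'],1))
ims=[get_image('side')[0].astype(float) for _ in range(4)]
im=np.mean(ims,0).astype(np.uint8)[:,:,::-1];cv2.imwrite('pics/'+fn,im)
R=rect('side',im,cx,-.2745);c=ringfit(R);print(fn,'dial x %.4f y %.4f r%.1f'%(cx+(180-c[1])*.00025,-.2745+(180-c[0])*.00025,c[2]/4),np.round(angs(R,c[0],c[1]),3))
b=cv2.resize(im[120:220,190:300],None,fx=3.6,fy=3.6,interpolation=2)
cv2.imwrite('pics/r_'+fn,np.hstack([R,b]))
E
python3 look.py side12.png .687
```

```text
[ 0.61440706 -0.27660528  0.13111775] 10.377624204858604 [-0.468  1.041 -0.108] [-4.4 -1.9 -0.6]
side12.png dial x 0.6893 y -0.2764 r36.5 [8.4100e-01 3.0000e-03 4.5367e+01]
```

View pics/r_side12.png

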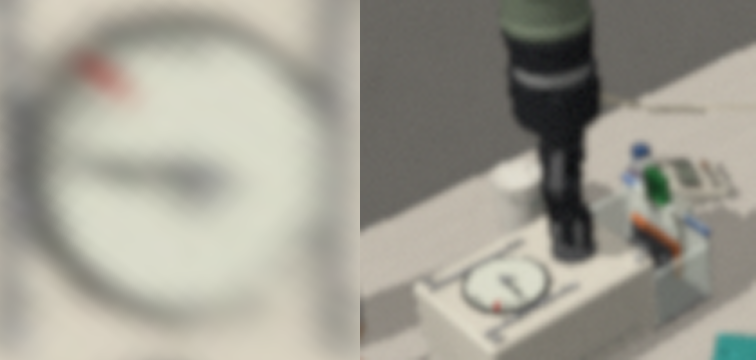

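{"op": "arm_command", "data": {"delta_pos": [[0, 0, 0], [0, 0, 0], [0, 0, 0], [0, 0, 0], [0, 0, 0], [0, 0, 0], [0, 0, 0], [0, 0, 0], [0, 0, 0], [0, 0, 0]], "delta_rot": [[0, 0, 0.4], [0, 0, 0.6], [0, 0, 0.8], [0, 0, 0.8], [0, 0, 0.8], [0, 0, 0.8], [0, 0, 0.8], [0, 0, 0.5], [0, 0, 0.2], [0, 0, 0]], "jaw": [1, 1, 1, 1, 1, 1, 1, 1, 1, 1]}}

```text
t: 20.4
position: [0.6144, -0.2766, 0.1311]
eef_rot: [[-0.062, 0.998, -0.002], [0.998, 0.062, -0.001], [-0.0, -0.002, -1.0]]
contact_force: [-5.9, -2.3, -0.7]
finger_gap: 0.0381
```

```bash
python3 look.py side13.png .684
```

```text
[ 0.61439548 -0.27658979  0.13108946] 55.96120956032798 [-0.476  0.958 -0.082] [-5.9 -2.3 -0.7]
side13.png dial x 0.6847 y -0.2757 r36.7 [ 0.852  0.572 60.794]
```

View pics/r_side13.png

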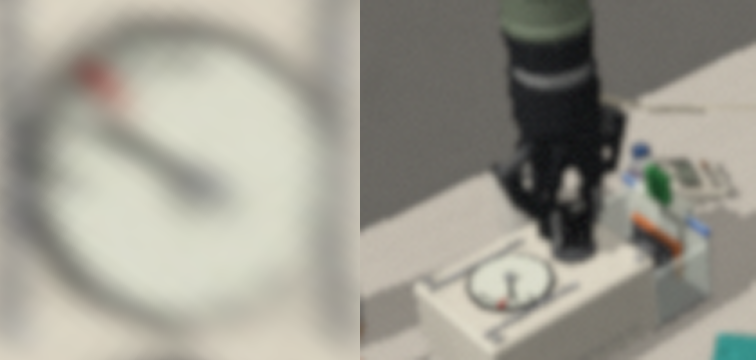

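{"op": "arm_command", "data": {"delta_pos": [[0, 0, 0], [0, 0, 0], [0, 0, 0], [0, 0, 0], [0, 0, 0]], "delta_rot": [[0, 0, 0.3], [0, 0, 0.5], [0, 0, 0.4], [0, 0, 0.2], [0, 0, 0]], "jaw": [1, 1, 1, 1, 1]}}

```text
t: 21.1
position: [0.6144, -0.2766, 0.1311]
eef_rot: [[0.133, 0.991, -0.002], [0.991, -0.133, -0.001], [-0.001, -0.002, -1.0]]
contact_force: [-4.3, -1.6, -1.3]
finger_gap: 0.0384
```

```bash
python3 look.py side14.png .683
```

```text
[ 0.61440912 -0.27663678  0.13112358] 67.16014268693445 [-0.427  0.994 -0.1  ] [-4.3 -1.6 -1.3]
side14.png dial x 0.6834 y -0.2758 r36.7 [ 0.854  0.716 55.538]
```

{"op": "arm_command", "data": {"delta_pos": [[0, 0, 0], [0, 0, 0], [0, 0, 0], [0, 0, 0], [0, 0, -0.4], [0, 0, -0.6], [0, 0, -0.8], [0, -0.8, -0.2], [0, -0.8, 0], [0, -0.8, 0], [0, -0.8, 0], [0, -0.6, 0], [0, 0, 0]], "delta_rot": [[0, 0, 0], [0, 0, 0], [0, 0, 0], [0, 0, 0], [0, 0, 0], [0, 0, 0], [0, 0, 0], [0, 0, 0], [0, 0, 0], [0, 0, 0], [0, 0, 0], [0, 0, 0], [0, 0, 0]], "jaw": [-1, -1, -1, -1, -1, -1, -1, -1, -1, -1, -1, -1, -1]}}

```text
t: 22.6
position: [0.4239, -0.2498, 0.2317]
eef_rot: [[0.134, 0.991, -0.001], [0.991, -0.134, 0.001], [0.001, -0.001, -1.0]]
contact_force: [-0.4, 0.2, 0.1]
finger_gap: 0.0853
```

```bash
cat > lookt.py <<'E'
import sys
from h import *
fn,cx=sys.argv[1],float(sys.argv[2])
o=get_obs();print(o['position'],o['joints'][5],np.round(o['eef_rot'],3).tolist())
im=np.mean([get_image('top')[0].astype(float) for _ in range(4)],0).astype(np.uint8)[:,:,::-1];cv2.imwrite('pics/'+fn,im)
R=rect('top',im,cx,-.2745);c=ringfit(R);print(fn,'dial x %.4f y %.4f r%.1f'%(cx+(180-c[1])*.00025,-.2745+(180-c[0])*.00025,c[2]/4),np.round(angs(R,c[0],c[1]),3))
b=cv2.resize(im[100:220,350:470],None,fx=3,fy=3,interpolation=2)
cv2.imwrite('pics/r_'+fn,np.hstack([R,b]))
E
python3 lookt.py top14.png .683
```

```text
[ 0.42386471 -0.24984494  0.23167639] 58.57732401341143 [[0.134, 0.991, -0.001], [0.991, -0.134, 0.001], [0.001, -0.001, -1.0]]
top14.png dial x 0.6829 y -0.2763 r36.7 [ 0.891  0.816 93.855]
```

View pics/r_top14.png

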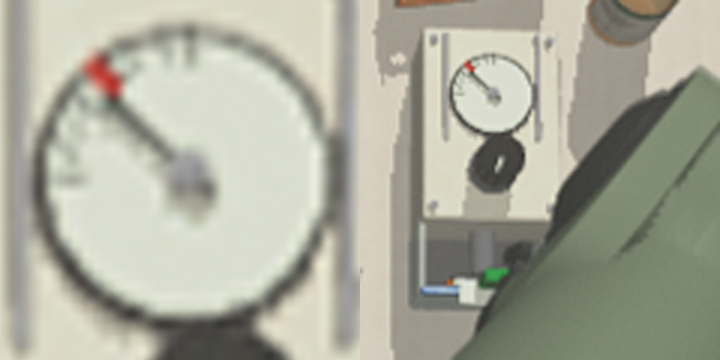

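```bash
cat >> h.py <<'E'
def linefit(R,cx,cy,t0,s=4.,r0=8,r1=25):
    g=cv2.GaussianBlur(cv2.cvtColor(R,cv2.COLOR_BGR2GRAY).astype(np.float32),(0,0),2)
    if t0>.4: g=cv2.GaussianBlur(R[...,2].astype(np.float32),(0,0),2)  # red channel: mark bright
    Q=np.arange(r0,r1,.5)*s;O=np.arange(-14,14.1,.5);off=[]
    for q in Q:
        x=cx-np.cos(t0)*q+O*np.sin(t0);y=cy-np.sin(t0)*q-O*np.cos(t0)
        p=cv2.remap(g,x.astype(np.float32)[None],y.astype(np.float32)[None],1)[0]
        w=np.clip(np.percentile(p,70)-p-.4*(np.percentile(p,70)-p.min()),0,None);off.append((w*O).sum()/w.sum())
    p=np.polyfit(Q,off,1,w=None);return t0+np.arctan(p[0]),p[1],np.std(np.array(off)-np.polyval(p,Q))
E
python3 - <<'E'
from h import *
for n,fn,cx,ts in(('top','top0.png',.7034,(0.05,)),('top','top2.png',.7034,(.05,)),('top','top14.png',.6829,(.75,.82)),('side','side9.png',.7034,(-.05,)),('side','side13.png',.6847,(.6,)),('side','side14.png',.6834,(.7,))):
    R=rect(n,cv2.imread('pics/'+fn),cx,-.2745);c=ringfit(R)
    for t in ts:
        for r0,r1 in((6,24),(10,26)): print(fn,t,np.round(linefit(R,c[0],c[1],t,r0=r0,r1=r1),3))
E
```

```text
top0.png 0.05 [-0.027  8.279  0.796]
top0.png 0.05 [-0.013  7.252  0.681]
top2.png 0.05 [-0.029  8.141  0.741]
top2.png 0.05 [-0.013  6.927  0.609]
top14.png 0.75 [0.751 5.078 0.277]
top14.png 0.75 [0.75  5.264 0.286]
top14.png 0.82 [0.752 5.022 0.287]
top14.png 0.82 [0.749 5.318 0.274]
side9.png -0.05 [  0.062 -11.179   0.841]
side9.png -0.05 [  0.105 -14.188   0.739]
side13.png 0.6 [0.554 0.693 0.217]
side13.png 0.6 [0.554 0.81  0.311]
side14.png 0.7 [ 0.723 -1.475  0.869]
side14.png 0.7 [ 0.783 -5.324  1.398]
```

```bash
python3 - <<'E'
from h import *
np.set_printoptions(precision=4,suppress=True)
for a,b,cx in(('top0.png','side0.png',.7034),('top14.png','side14.png',.6832)):
    red=[];ring=[]
    for n,fn in(('top',a),('side',b)):
        R=rect(n,cv2.imread('pics/'+fn),cx,-.2745);c=ringfit(R)
        Y,X=np.mgrid[:360,:360];rr=np.hypot(X-c[0],Y-c[1])/4
        w=np.clip(R[...,2].astype(float)-R[...,1]-25,0,None)*(rr>22)*(rr<42)
        p=np.array([(w*X).sum(),(w*Y).sum()])/w.sum()
        f=lambda p:np.array([cx+(180-p[1])*.00025,-.2745+(180-p[0])*.00025])
        red.append(f(p));ring.append(f(c));print(n,'ring',f(c),'red rel',(f(p)-f(c))*1000,'r',np.hypot(*(f(p)-f(c)))*1000)
    # relative offset = true + h*dirn ; solve true(2)+h (4 eq)
    A=[];y=[]
    for k,n in enumerate(('top','side')):
        o=np.array(camera_model(n)['origin']);P=np.array([red[k][0],red[k][1],.0915]);s=(P[:2]-o[:2])/(o[2]-P[2])
        for i in(0,1):
            A.append([i==0,i==1,s[i]]);y.append((red[k]-ring[k])[i])
    z,res,_,_=np.linalg.lstsq(np.array(A,float),np.array(y),rcond=None)
    print('true rel',z[:2]*1000,'h',z[2]*1000,'ang',np.arctan2(z[0],z[1]),'res',np.array(A)@z*1000-np.array(y)*1000)
E
```

```text
top ring [ 0.7033 -0.2761] red rel [25.4124 21.0305] r 32.98594413723984
side ring [ 0.7033 -0.2758] red rel [24.0051 20.7587] r 31.735908152459302
true rel [24.7657 21.4764] h 0.9715672672628166 ang 0.8564110408874784 res [-0.2388  0.2721  0.2388 -0.2721]
top ring [ 0.6829 -0.2763] red rel [25.965  20.9966] r 33.39218682819447
side ring [ 0.6835 -0.2758] red rel [23.7339 20.6705] r 31.473316013566606
true rel [24.9707 21.7223] h 1.483981400234504 ang 0.8548558761197446 res [-0.4014  0.4601  0.4014 -0.4601]
```

{"op": "arm_command", "data": {"delta_pos": [[-0.02, 0.6, 0], [0, 0.85, 0], [0, 0.85, 0], [0, 0.85, 0], [0, 0.698, 0], [0, 0, 0.5], [0, 0, 0.5], [0, 0, 0.5], [0, 0, 0.4], [0, 0, 0.1], [0, 0, 0], [0, 0, 0], [0, 0, 0], [0, 0, 0], [0, 0, 0], [0, 0, 0]], "delta_rot": [[0, 0, 0], [0, 0, 0], [0, 0, 0], [0, 0, 0], [0, 0, 0], [0, 0, 0], [0, 0, 0], [0, 0, 0], [0, 0, 0], [0, 0, 0], [0, 0, 0], [0, 0, 0], [0, 0, 0], [0, 0, 0], [0, 0, 0], [0, 0, 0]], "jaw": [-1, -1, -1, -1, -1, -1, -1, -1, -1, -1, -1, 1, 1, 1, 1, 1]}}

```text
t: 24.4
position: [0.6144, -0.2776, 0.133]
eef_rot: [[0.133, 0.991, -0.006], [0.991, -0.133, -0.001], [-0.002, -0.006, -1.0]]
contact_force: [-10.6, 1.5, 10.1]
finger_gap: 0.0383
```

```bash
python3 look.py side15.png .683
```

```text
[ 0.61441608 -0.2775813   0.13297526] 67.15433913563837 [0.324 2.418 0.062] [-10.6   1.5  10.1]
side15.png dial x 0.6836 y -0.2758 r36.6 [ 0.853  0.715 56.081]
```

{"op": "arm_command", "data": {"delta_pos": [[0, 0, -0.04], [0, 0, 0], [0, 0, 0], [0, 0, 0], [0, 0, 0]], "delta_rot": [[0, 0, 0.2], [0, 0, 0.3], [0, 0, 0.3], [0, 0, 0.2], [0, 0, 0]], "jaw": [1, 1, 1, 1, 1]}}

```text
t: 25.1
position: [0.6143, -0.2775, 0.1331]
eef_rot: [[0.27, 0.963, -0.007], [0.963, -0.27, -0.0], [-0.002, -0.006, -1.0]]
contact_force: [-7.7, 0.3, 0.4]
finger_gap: 0.0378
```

```bash
python3 look.py side16.png .683
```

```text
[ 0.61428263 -0.27753754  0.13312316] 75.19030268717886 [-0.021  1.702 -0.074] [-7.7  0.3  0.4]
side16.png dial x 0.6826 y -0.2758 r36.7 [ 0.856  0.848 49.49 ]
```

{"op": "arm_command", "data": {"delta_pos": [[0, 0, 0], [0, 0, 0], [0, 0, 0], [0, 0, 0], [0, 0, -0.4], [0, 0, -0.6], [0, 0, -0.8], [0, -0.8, -0.2], [0, -0.8, 0], [0, -0.8, 0], [0, -0.8, 0], [0, -0.6, 0], [0, 0, 0]], "delta_rot": [[0, 0, 0], [0, 0, 0], [0, 0, 0], [0, 0, 0], [0, 0, 0], [0, 0, 0], [0, 0, 0], [0, 0, 0], [0, 0, 0], [0, 0, 0], [0, 0, 0], [0, 0, 0], [0, 0, 0]], "jaw": [-1, -1, -1, -1, -1, -1, -1, -1, -1, -1, -1, -1, -1]}}

```text
t: 26.6
position: [0.4313, -0.2248, 0.2337]
eef_rot: [[0.27, 0.963, -0.002], [0.963, -0.27, 0.001], [0.001, -0.002, -1.0]]
contact_force: [0.1, -0.2, -0.1]
finger_gap: 0.0858
```

```bash
python3 lookt.py top16.png .6822; python3 - <<'E'
from h import *
R=rect('top',cv2.imread('pics/top16.png'),.6822,-.2745);c=ringfit(R)
for t in(.8,.87,.92):
  for r0,r1 in((6,24),(10,26)): print(t,np.round(linefit(R,c[0],c[1],t,r0=r0,r1=r1),3))
E
```

```text
[ 0.43128094 -0.22482825  0.23367004] 69.4314439131341 [[0.27, 0.963, -0.002], [0.963, -0.27, 0.001], [0.001, -0.002, -1.0]]
top16.png dial x 0.6823 y -0.2762 r36.5 [  0.878   0.898 103.585]
0.8 [0.816 5.978 0.502]
0.8 [0.798 7.307 0.095]
0.87 [0.819 5.842 0.611]
0.87 [0.797 7.491 0.13 ]
0.92 [0.821 5.711 0.649]
0.92 [0.797 7.494 0.13 ]
```

View pics/r_top16.png

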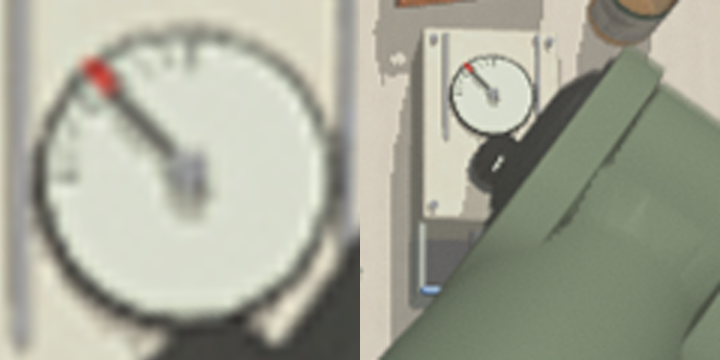

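{"op": "arm_command", "data": {"delta_pos": [[0, 0.6, 0], [0, 0.85, 0], [0, 0.85, 0], [0, 0.85, 0], [0, 0.65, 0], [0, 0, 0.5], [0, 0, 0.5], [0, 0, 0.5], [0, 0, 0.4], [0, 0, 0.05], [0, 0, 0]], "delta_rot": [[0, 0, 0], [0, 0, 0], [0, 0, 0], [0, 0, 0], [0, 0, 0], [0, 0, 0], [0, 0, 0], [0, 0, 0], [0, 0, 0], [0, 0, 0], [0, 0, 0]], "jaw": [-1, -1, -1, -1, -1, -1, -1, -1, -1, -1, -1]}}

```text
t: 27.9
position: [0.6179, -0.2774, 0.135]
eef_rot: [[0.269, 0.963, -0.001], [0.963, -0.269, 0.001], [0.0, -0.001, -1.0]]
contact_force: [0.6, -0.8, -0.1]
finger_gap: 0.0855
```

{"op": "arm_command", "data": {"delta_pos": [[-0.008, -0.073, 0.04], [0, 0, 0], [0, 0, 0], [0, 0, 0], [0, 0, 0], [0, 0, 0], [0, 0, 0], [0, 0, 0], [0, 0, 0], [0, 0, 0]], "delta_rot": [[0, 0, 0], [0, 0, 0], [0, 0, 0], [0, 0, 0], [0, 0, 0], [0, 0, 0], [0, 0, 0.1], [0, 0, 0.16], [0, 0, 0.1], [0, 0, 0]], "jaw": [-1, -1, 1, 1, 1, 1, 1, 1, 1, 1]}}

```text
t: 28.9
position: [0.6141, -0.2771, 0.1347]
eef_rot: [[0.318, 0.948, 0.001], [0.948, -0.318, -0.001], [-0.0, 0.001, -1.0]]
contact_force: [-1.2, 1.3, 5.8]
finger_gap: 0.0375
```

```bash
python3 look.py side17.png .682
```

```text
[ 0.61410322 -0.27710556  0.13469398] 77.97930549668757 [0.159 0.334 0.032] [-1.2  1.3  5.8]
side17.png dial x 0.6822 y -0.2753 r36.7 [ 0.871  0.922 50.879]
```

{"op": "arm_command", "data": {"delta_pos": [[0, 0, 0], [0, 0, 0], [0, 0, 0], [0, 0, 0], [0, 0, -0.4], [0, 0, -0.6], [0, 0, -0.8], [0, -0.8, -0.2], [0, -0.8, 0], [0, -0.8, 0], [0, -0.8, 0], [0.2, -0.8, 0], [0.8, -0.2, 0], [0.9, 0, 0], [0.9, 0, 0], [0.8, 0, 0], [0, 0, 0]], "delta_rot": [[0, 0, 0], [0, 0, 0], [0, 0, 0], [0, 0, 0], [0, 0, 0], [0, 0, 0], [0, 0, 0], [0, 0, 0], [0, 0, 0], [0, 0, 0], [0, 0, 0], [0, 0, 0], [0, 0, 0], [0, 0, 0], [0, 0, 0], [0, 0, 0], [0, 0, 0]], "jaw": [-1, -1, -1, -1, -1, -1, -1, -1, -1, -1, -1, -1, -1, -1, -1, -1, -1]}}

```text
t: 30.8
position: [0.4727, -0.0359, 0.2341]
eef_rot: [[0.311, 0.95, 0.001], [0.95, -0.311, 0.001], [0.002, 0.001, -1.0]]
contact_force: [0.2, -0.6, -0.5]
finger_gap: 0.0852
```

```bash
python3 lookt.py top17.png .6822; python3 - <<'E'
from h import *
R=rect('top',cv2.imread('pics/top17.png'),.6822,-.2745);c=ringfit(R)
for t in(.82,.9):
  for r0,r1 in((6,24),(10,26)): print(t,np.round(linefit(R,c[0],c[1],t,r0=r0,r1=r1),3))
im,_=snap('side','side18.png')
cv2.imwrite('pics/c18.png',cv2.resize(im[130:230,190:310],None,fx=5,fy=5,interpolation=2)[:,:,::-1])
E
```

```text
[ 0.47267386 -0.03594067  0.23412978] 94.7977144221675 [[0.311, 0.95, 0.001], [0.95, -0.311, 0.001], [0.002, 0.001, -1.0]]
top17.png dial x 0.6821 y -0.2762 r36.6 [  0.87   0.93 107.52]
0.82 [0.889 2.773 0.734]
0.82 [0.86  4.891 0.278]
0.9 [0.906 2.066 0.732]
0.9 [0.876 4.163 0.378]
```

View pics/r_top17.png

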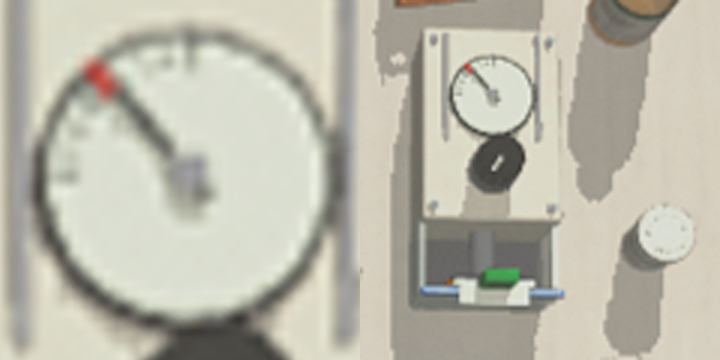

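View pics/c18.png

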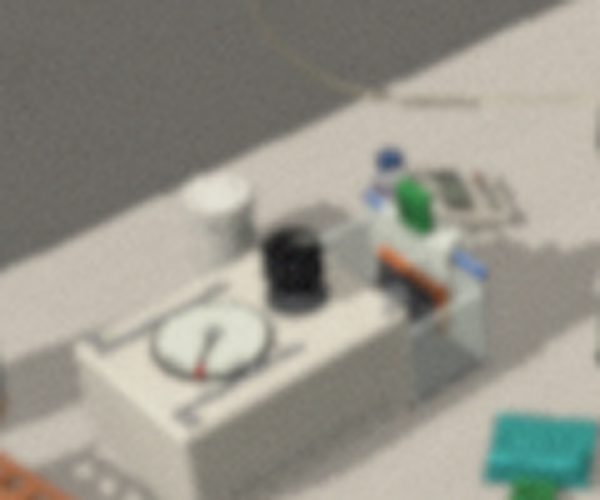

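```bash
python3 - <<'E'
from h import *
np.set_printoptions(precision=4,suppress=True)
im,d=snap('top','top18.png');W=cloud('top',d);hsv=cv2.cvtColor(im,cv2.COLOR_RGB2HSV).astype(int)
m=np.zeros((400,640),bool);m[170:210,360:430]=1;z=W[...,2]
g=m&(hsv[...,0]>45)&(hsv[...,0]<80)&(hsv[...,1]>100)
print('green',g.sum(),np.median(W[g],0),cv2.minAreaRect((W[g][:,:2]*1000).astype(np.float32)))
w=m&(hsv[...,1]<50)&(hsv[...,2]>180)&(z>.086)&(z<.1)
print('white',w.sum(),np.median(W[w],0),W[w].min(0),W[w].max(0)); P=W[w];print(np.linalg.lstsq(np.c_[P[:,:2]-P[:,:2].mean(0),np.ones(len(P))],P[:,2],rcond=None)[0])
b=m&(hsv[...,0]>100)&(hsv[...,0]<125)&(hsv[...,1]>60)&(abs(z-.087)<.008);print('rim',b.sum(),np.median(W[b],0))
cv2.imwrite('pics/c19.png',cv2.resize(im[165:215,360:430],None,fx=10,fy=10,interpolation=2)[:,:,::-1])
for nm in('specimen_jar','stain_dropper','petri_dish'):
    for r in silhouettes('top',nm)[:1]: print(nm,r['p'],r['xy'])
E
```

```text
green 44 [ 0.5129 -0.2767  0.1246] ((513.2258911132812, -276.73101806640625), (8.240143775939941, 25.706201553344727), 1.1860389709472656)
white 168 [ 0.5085 -0.2883  0.0898] [ 0.4954 -0.3346  0.086 ] [ 0.5799 -0.2191  0.0954]
[-0.0491  0.0041  0.0898]
rim 33 [ 0.5071 -0.3129  0.0864]
specimen_jar 0.74 [448.5, 179.2]
stain_dropper 0.46 [432.1, 227.2]
petri_dish 0.52 [202.2, 176.4]
```

View pics/c19.png

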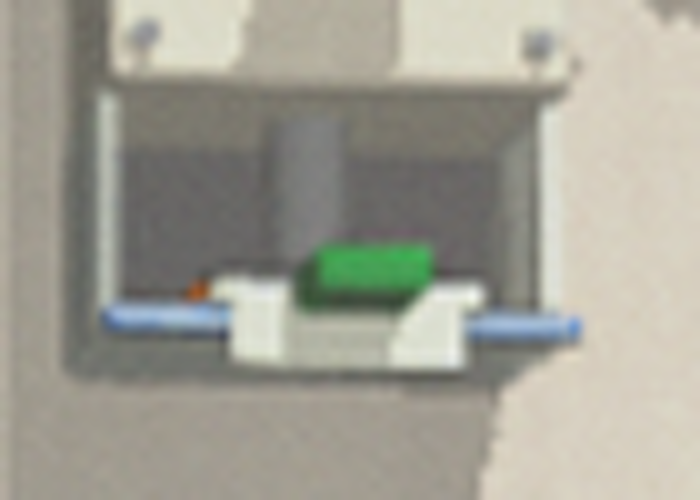

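```bash
python3 -c "
from plant import *
print(get_obs()['t'],close_job())"
```

```text
the job is handed in; nothing more can be done
31.25 None
```

I hung the white cassette with its lip over the tank's rim, then turned the knob clockwise in three grips, about 3.5 rad in total. I handed the job in at 31 s with the gripper open and well clear of everything.

**Cassette:** it hangs over the rim, square to the wall within about 1°. The tab top is at 124.6 mm, within 1 mm of where it stood on the stand. The pad is loaded against the plate, since the needle only moves once the pad meets the cassette.

**Needle:** it points at the red marker. The two were measured as follows, all from low-resolution pictures:

| Reading | Needle (rad) | Marker (rad) |
|---|---|---|
| Top camera, corrected for the needle and marker standing above the dial | 0.85 | about 0.86 |
| Top camera, line fitted along the needle | 0.86 to 0.91 | |
| Side camera, raw | 0.92 | 0.87 |

The side camera is the coarser of the two, and its needle reading is biased by a few hundredths of a radian. From these I put the needle within about 0.05 rad of the marker, and it never went near the 1.6 end of the scale.

**Other things:** I did not touch the jar, dropper bottle or petri dish. The networks found all three in the last top picture, though the bottle and dish only with confidence near 0.5. The highest force I read at the end of any move was about 15 N; I did not read it within moves.

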